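Free a latched battery cabinet door with the release key

TASK

Take the orange release key from its stand, reach its tip down through the narrow gap behind the top edge of the cabinet's ajar door, gently press the red pad of the sprung hook until the hook lets go, and with the key swing the door wide open (60 degrees or more). Then hang the key back in its stand and let go. Touch the cabinet and its door only with the key, without forcing anything, and leave the other things where they are.

Things in the scene. Friction and masses are not known exactly. Their poses are not given: they have to be found in the camera images.
- cabinet: Fixed grey sheet-metal cabinet, 130 deep (its x) x 240 wide (its y) x 160 mm high. Origin: centre of its underside. Its x axis points out of its front, where the white door is.
- door (a joint): Opening angle of the white door (rad): 0 shut, grows as its free edge swings outward (cabinet +x; counter-clockwise from above). Starts ajar at 0.10 to 0.13; the hook stops it at about 0.145 until pressed clear; end stop 1.9. Door 228 wide, 150 high, 8 thick, top edge level with the roof, 160 mm above the table. Stiff hinge: moves with about 1 N at the free edge, stays where it is left.
- hinge (a point): Point on the door's vertical hinge line (at the cabinet's +y front edge), at the height of the door's top edge, in the plane of its inner face. Turns with the door: x is the door's outward normal, -y points along the door to its free edge.
- gap (a point): Point moving with the door, level with its top edge, 10 mm behind its inner face, 165 mm from the hinge; axes as point hinge. Straight above the centre of the hook's red press pad (16 across the gap, 2 to 18 mm behind the door's face, x 22 mm). The gap between door and rail is 20 to 25 mm here. The pad's height is set by a screw and not reported: its top lies 10 to 42 mm below this point.
- bracket (a point): Centre of the dark hook bracket on the door's inner face. The hook with its pad slides straight down in it against a spring: about 2.5 N to start, 8.8 N at 9 mm where the hook clears the rail, hard stop at 12 mm (11 N). Pressed 9 mm or more it must travel outward with the door past the rail (door at about 0.25 rad) before it may rise. Pulled hard against the rail it does not let go.
- rail (a point): Middle of the lower edge of the steel rail (34 mm high, 8 mm thick) that hangs from the roof's front edge behind the gap, 126 mm above the table; the hook catches behind it. Its front face lies 4 mm behind the inner face of the shut door. Axes as the cabinet.
- key: Release key, 90 g, hanging upright in its stand. Origin: centre of the tip of its black round shaft (11 mm diameter, 88 mm long); z up. Orange handle on top of the shaft: 24 (its x) x 40 (its y) x 48 mm high, from 88 to 136 mm above the origin; grip it across its x. The flat underside of the handle rests on the stand.
- socket (a point): Centre of the stand's 17 mm round hole, at the top face of its 10 mm thick 90 x 90 mm top plate, 105 mm above the table; free space of about 87 mm beneath the plate. z up. The stand is fixed. In place, the key's origin is 88 mm straight below this point.
- bolt_tray: Open blue tray with bolts, 90 x 120 x 30 mm, loose. Leave it alone. Origin: centre of its underside.
- module: Loose grey battery module, 160 (its x) x 34 x 100 mm high, standing on its narrow side. Leave it alone. Origin: centre of its underside.
- wrench: Loose steel wrench lying on the table, about 180 mm long along its x, some 10 mm thick. Leave it alone.
There are look-alikes about, which are no part of the job. Of the things that look like the key, the larger one is meant. What is shaped like the part that bears socket but green is not meant.

How it is judged:
On the way, in this order (a step that is already met when the one before it is completed fails the run):
1. the key presses in the latch of the still latched door (contact force between key and cabinet above 3 N and z of key in the frame of gap below -0.008 m and value of joint door below 0.2 rad), for 0.1 s.
2. the door is swung wide open by the key (value of joint door above 1 rad), for 0.1 s.
At the end, for the whole second after the job is handed in: The door stands still, open by at least 1.0 rad, and the key hangs at rest in the stand again: shaft within 6 mm of the hole's centre, handle down on the plate within 5 mm, upright within 0.08 rad (value of joint door above 1 rad and velocity of joint door below 0.05 rad/s and horizontal distance between key and socket below 0.006 m and z of key in the frame of socket below -0.083 m and angle between key's own z axis and vertical below 0.08 rad and linear speed of key below 0.02 m/s); the robot touches nothing.
It fails at once if the key presses or pulls on the cabinet, its door or hook with more than 15 N (contact force between key and cabinet above 15 N).
It fails at once if the gripper pushes the cabinet or its door (contact force between the arm and cabinet above 2 N).
It fails at once if a finger pushes the cabinet or its door (contact force between the fingers and cabinet above 2 N).
It fails at once if the bolt tray, the module or the wrench is moved by more than 20 mm (distance of any of bolt_tray, module, wrench from where it was at the start of the episode above 0.02 m).
It also fails if it takes over 67 s, if anything falls off the work surface, if the arm or the gripper's body presses on something with over 40 N, if the wrist force passes 120 N, or if a joint passes its speed limit or range.

ROBOT

A 6-joint arm with a two-finger parallel gripper is mounted at the origin on the work surface. World frame = base frame: x ahead of the robot, y to its left, z up, the work surface at z = 0. Lengths are in m, angles in rad, forces in N, time in s.
With the tool pointing down it reaches from about 0.325 to 0.875 m from the base axis. Payload 4.4 kg.
Tool frame: the origin (TCP) lies on the centre line of the jaws, within the pads' length; the fingertips stand 17 mm ahead of it and the grasp point (between the pads) lies 2 mm behind it; z points along the fingers, y is the line along which they close (so a half turn about z gives the same grasp; the last joint's range is limited). The gripper opens to 85 mm and grips with 20 to 120 N. Pads are 22 mm wide; open, the fingers measure 114 mm over their backs; the gripper's body (76 mm by 85 mm) begins 54 mm behind the grasp point. The pads swing forward as they close: fully open they stand 13 mm farther back than shut.
Start: joints at [1.099, 0.207, 1.542, -0, 1.393, -0.15], TCP at [0.182, 0.545, 0.248] pointing down, gripper open.
Joint ranges: [-2.73, 2.73], [-0.86, 2.22], [0.23, 2.46], [-1.11, 4.25], [0.08, 2.63], [-2.82, 2.82]. Speed limits (rad/s): [2.79, 2.79, 3.14, 3.14, 3.14, 3.14].

INTERFACE

Orientations are given as a 3x3 rotation matrix whose columns are the frame's x, y, z axes.
In Python, from cell import env gives the robot as it stands.
- The arm moves only by the tool step_arm, never from a script. Its argument "moves" is a list of rows, each an object with "angular": the turn, a rotation vector about the tool's x, y, z in degrees, a list of three; "linear": the shift along the tool's x, y, z in cm, a list of three; "hand": the opening, from -1 (shut) to 1 (fully open), so that 0 is half open. A call has 1 to 10 rows; each row is the pose to reach, as a shift and turn from the pose commanded when the call began, along the tool's axes at that moment; what a row does not reach only later rows make up. A row lasts 1/10 s, in which the tool goes at most 50 mm and 8.59 degrees, less where a joint would pass 70% of its speed; a pose out of reach is approached as far as the arm can. A call with a gripper value outside its range is refused whole. The fingers move at their own pace and stop on an object; "newtons" is the grip in N (left out, the last holds). Time passes only in rows, so rows that repeat a pose let the fingers close. It gives the time, the measured TCP pose, the force, the opening and the grip force at its end, in the units of the state.
- env.state(): the state, without advancing time (a new reading comes with each control period).
- env.camera(name): name is "scene" or "top" or "wrist"; returns a dict with "color" (384x512x3 uint8, red, green, blue), "vertical_fov" (degrees; the focal length in pixels is half the picture's height over the tangent of half this angle, whatever the lens; pixels are square), "cx", "cy" (the principal point, pixels), "rvec" (rotation vector, rad) and "tvec" (3), from world to camera coordinates, as OpenCV has them. Camera axes: x right, y down, z forward; pixel columns grow to the right and rows downward; lengths in m; the calibration is good to about 2 mm. The wrist camera is an equidistant fisheye: a pixel r from the principal point sees the ray r / f radians off the axis. A picture is of the moment at which its call begins. There is no depth.
- env.finish_job(): hands the job in; it is judged then, once.
The state is a dict: "clock": time; "joint_pos": joint angles; "joint_velocities": joint speeds; "joint_efforts": joint torques, N m; "eef_pos": TCP position; "tcp_rot": TCP orientation; "force": force on the tool from outside, world axes, zero at the start; "torque": the same for the moment, N m; "width": finger opening in m; "grasp_force": force on a finger pad.
Only numpy, scipy, OpenCV 4.12 (cv2) and the standard library are available. Lean on these libraries where they do the work, as an engineer would, in place of code of your own. Each camera call takes 0.05 s, during which the arm holds its last target. There are 200 camera calls.

## Working session

There is one attempt and no reset: what is moved stays moved. The work goes in short steps, Python scripts to look and compute and a tool call to move; the robot and the scene stay as the last step left them, time stands still between calls to the robot, and variables do not carry over. Pictures are saved under pics/ and viewed, at most 10 in all, crops included, and the job is handed in when it is done.

Besides the shell and the picture viewer there is one more tool, called after "Request:" as name([rows], argument=value, ...), one row to a line, values as JSON. step_arm: Moves the arm, as the interface text tells. Its arguments: {"type":"object","properties":{"moves":{"type":"array","items":{"type":"object","properties":{"angular":{"type":"array","items":{"type":"number"}},"linear":{"type":"array","items":{"type":"number"}},"hand":{"type":"number"}}}},"newtons":{"type":"number"}},"required":["moves"]}

```bash
ls; mkdir -p pics; cat > h.py <<'E'
import numpy as np, cv2
from cell import env
def cam(n):
    c=env.camera(n); c['R']=cv2.Rodrigues(np.array(c['rvec'],float))[0]; c['t']=np.array(c['tvec'],float).ravel()
    c['f']=c['color'].shape[0]/2/np.tan(np.radians(c['vertical_fov']/2)); return c
def ray(c,u,v):
    x,y=u-c['cx'],v-c['cy']
    if c.get('fish'):
        r=np.hypot(x,y); th=r/c['f']; d=np.array([x/r*np.sin(th),y/r*np.sin(th),np.cos(th)]) if r>0 else np.array([0,0,1.])
    else: d=np.array([x/c['f'],y/c['f'],1.])
    return -c['R'].T@c['t'], c['R'].T@d
def atz(c,u,v,z):
    o,d=ray(c,u,v); return o+d*(z-o[2])/d[2]
def proj(c,p):
    q=c['R']@np.array(p)+c['t']
    if c.get('fish'):
        r=np.hypot(q[0],q[1]); th=np.arctan2(r,q[2]); return c['cx']+c['f']*th*q[0]/r, c['cy']+c['f']*th*q[1]/r
    return c['cx']+c['f']*q[0]/q[2], c['cy']+c['f']*q[1]/q[2]
def save(n,img,s=1):
    cv2.imwrite('pics/'+n, cv2.resize(img[...,::-1],None,fx=s,fy=s,interpolation=cv2.INTER_CUBIC))
def load(n):
    import pickle; return pickle.load(open(n+'.pkl','rb'))
def grab(n,f):
    import pickle; c=cam(n); c['fish']=(n=='wrist'); pickle.dump(c,open(f+'.pkl','wb')); return c
E
python3 - <<'E'
from h import *
for n in('scene','top'):
    c=grab(n,n+'0'); save(n+'0.png',c['color'],1.5); print(n,c['f'],-c['R'].T@c['t'])
E
```

```text
pics
scene 387.17452540503575 [ 0.87491418 -0.63250549  0.77566713]
top 451.2472207038041 [ 0.30024284 -0.02991987  1.17516752]
```

View pics/scene0.png

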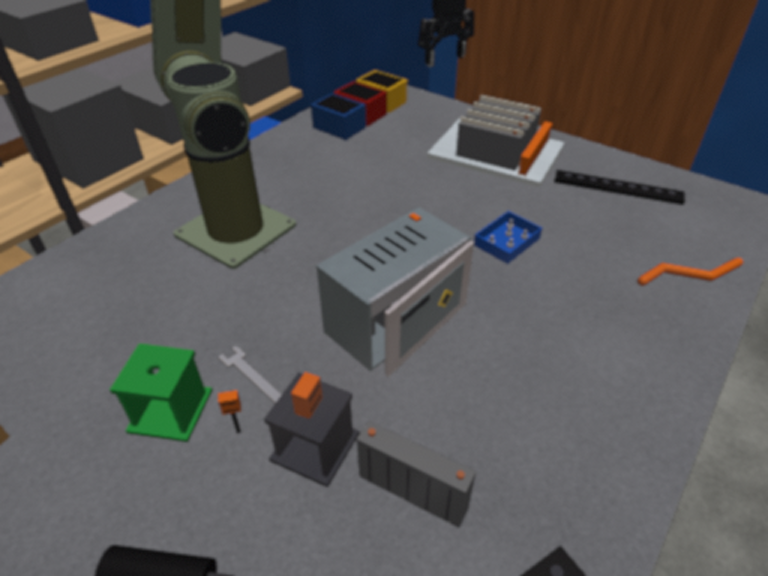

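View pics/top0.png

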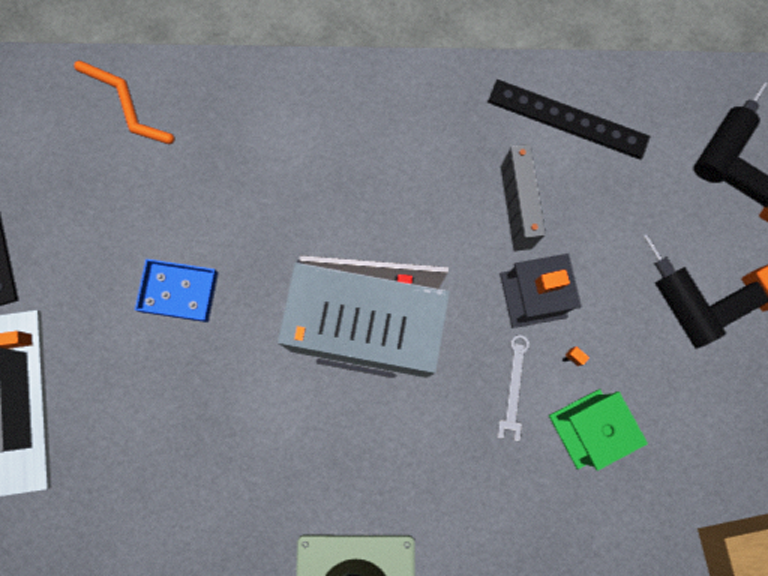

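Top view (768-wide picture): key candidates are the large orange handle in the dark stand (553,280), the small orange key (577,355), orange spots on the cabinet roof (300,333), and the orange bar (125,105). The choice is the large one in the dark stand; the green stand (608,430) is the decoy. The red pad shows at (404,279), and the door's top edge runs (300,259)–(447,269).

```bash
python3 - <<'E'
from h import *
c=load('top0'); a=c['color']
crop=np.concatenate([cv2.resize(a[160:260,185:305],None,fx=4,fy=4,interpolation=cv2.INTER_CUBIC)[:400],cv2.resize(a[160:260,325:400],None,fx=4,fy=4,interpolation=cv2.INTER_CUBIC)],1)
save('crop.png',crop)
hsv=cv2.cvtColor(a,cv2.COLOR_RGB2HSV)
m=((hsv[...,0]<20)&(hsv[...,1]>170)&(hsv[...,2]>110)).astype(np.uint8)
n,l,s,ce=cv2.connectedComponentsWithStats(m)
for i in range(1,n):
    if s[i,4]>15: 
        p=np.argwhere(l==i)[:,::-1].astype(np.float32); print(s[i],ce[i],cv2.minAreaRect(p), a[l==i].mean(0))
E
```

```text
[ 50  41  66  55 588] [82.83843537 68.03571429] ((82.4490966796875, 67.60437774658203), (81.5032730102539, 18.81256866455078), 48.62148666381836) [220.60884354 109.52891156  38.52721088]
[504 177   8  18  82] [508.58536585 184.20731707] ((507.5, 185.5), (17.0, 7.0), 90.0) [210.41463415 102.95121951  33.90243902]
[360 180  20  13 181] [369.51381215 185.9558011 ] ((369.5882568359375, 185.8529510498047), (10.186494827270508, 17.705097198486328), 75.96376037597656) [232.97237569 126.20441989  44.32044199]
[265 183  10   6  46] [269.56521739 185.30434783] ((269.54052734375, 185.2567596435547), (9.370742797851562, 4.6031718254089355), 9.462321281433105) [233.67391304  56.          52.36956522]
[197 218   6   9  35] [199.51428571 221.68571429] ((199.4412078857422, 221.7353057861328), (4.123105525970459, 8.00367546081543), 14.03624439239502) [244.2        155.08571429  61.82857143]
[  0 221  12  10  98] [  5.47959184 225.33673469] ((5.479997634887695, 225.3599853515625), (7.9195966720581055, 12.162236213684082), 81.8698959350586) [228.28571429 125.21428571  44.51020408]
[379 231  13  12  81] [385.32098765 236.60493827] ((385.35296630859375, 236.58824157714844), (11.714244842529297, 6.724844932556152), 40.60129928588867) [227.65432099 122.95061728  43.18518519]
```

View pics/crop.png

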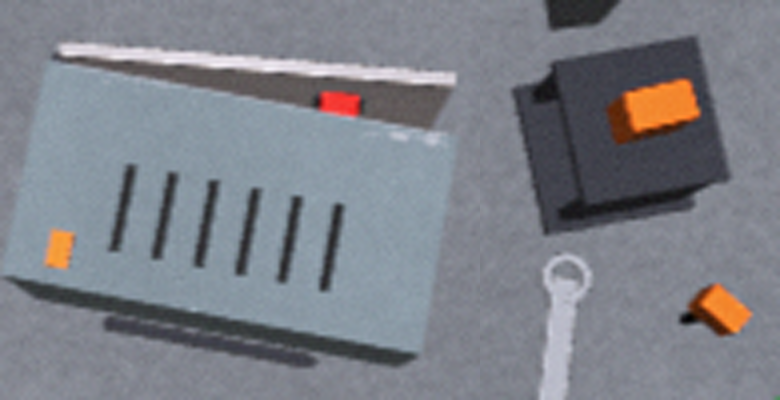

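The crop confirms it: the large handle top has corners about (622,92) and (700,118), in the dark stand; the red pad is at (340,103) between the rail and the door's inner edge, (60,56)–(455,84).

```bash
python3 - <<'E'
from h import *
c=load('top0')
L=lambda x,y,z:atz(c,185+(x+.5)/4-.5,160+(y+.5)/4-.5,z)
Rr=lambda x,y,z:atz(c,325+(x-480+.5)/4-.5,160+(y+.5)/4-.5,z)
np.set_printoptions(precision=4,suppress=True)
H=np.array([Rr(*p,.153) for p in[(622,92),(694,80),(700,118),(630,133)]])
S=np.array([Rr(*p,.105) for p in[(553,62),(695,38),(729,178),(582,206)]])
C=np.array([L(*p,.16) for p in[(52,60),(456,132),(418,355),(8,277)]])
D=np.array([L(*p,.16) for p in[(58,44),(456,75),(455,86),(60,56)]])
for n,q in zip('HSCD',(H,S,C,D)):
    e=np.roll(q,-1,0)-q
    print(n,q[:,:2].tolist(),'mean',q.mean(0),'len',np.linalg.norm(e,axis=1),'ang',np.degrees(np.arctan2(e[:,1],e[:,0])))
for z in (.12,.15): print('pad',L(340,103,z))
print(env.state()['tcp_rot'], atz(c,369.55,185.9,.15))
E
```

```text
H [[0.507817753073944, -0.28231996005471577], [0.5152842464204777, -0.32446737141156945], [0.4928786161881571, -0.32701837981958154], [0.4837288969894268, -0.2861194128847995]] mean [ 0.4999 -0.305   0.153 ] len [0.0428 0.0226 0.0419 0.0244] ang [ -79.9542 -173.5045  102.6103    8.9632]
S [[0.5358051454115855, -0.25273643063607343], [0.551557011352386, -0.33999562728628785], [0.46533528807032354, -0.35693920520902245], [0.4476435266302137, -0.2677233721117708]] mean [ 0.5001 -0.3043  0.105 ] len [0.0887 0.0879 0.091  0.0894] ang [ -79.7673 -168.8824  101.2164    9.6477]
C [[0.5218960282781288, 0.09327478286334763], [0.4818315100655931, -0.13865304541573792], [0.3549075782691641, -0.11605047451455132], [0.396913704580958, 0.11436158372754526]] mean [ 0.4389 -0.0118  0.16  ] len [0.2354 0.1289 0.2342 0.1267] ang [-99.8009 169.9026  79.6679  -9.5767]
D [[0.5313423723841145, 0.09010037615655746], [0.5151394762843713, -0.13899856804069186], [0.5086772210803272, -0.13835625438426563], [0.5242880803461925, 0.08875266073408358]] mean [ 0.5199 -0.0246  0.16  ] len [0.2297 0.0065 0.2276 0.0072] ang [-94.0455 174.3237  86.0678  10.816 ]
pad [ 0.506  -0.0739  0.12  ]
pad [ 0.5001 -0.0727  0.15  ]
[[-0.9487  0.3163 -0.001 ]
 [ 0.3163  0.9487 -0.0019]
 [ 0.0003 -0.0021 -1.    ]] [ 0.5009 -0.3047  0.15  ]
```

Request:
step_arm([
  {"linear": [-38,-29,-2.2],"angular": [0,0,61.2],"hand": 1},
  {"linear": [-38,-29,-2.2],"angular": [0,0,61.2],"hand": 1},
  {"linear": [-38,-29,-2.2],"angular": [0,0,61.2],"hand": 1},
  {"linear": [-38,-29,-2.2],"angular": [0,0,61.2],"hand": 1},
  {"linear": [-38,-29,-2.2],"angular": [0,0,61.2],"hand": 1},
  {"linear": [-38,-29,-2.2],"angular": [0,0,61.2],"hand": 1},
  {"linear": [-38,-29,-2.2],"angular": [0,0,61.2],"hand": 1},
  {"linear": [-38,-29,-2.2],"angular": [0,0,61.2],"hand": 1},
  {"linear": [-38,-29,-2.2],"angular": [0,0,61.2],"hand": 1},
  {"linear": [-38,-29,-2.2],"angular": [0,0,61.2],"hand": 1},
])

```text
clock: 1.1
eef_pos: [0.452, 0.1471, 0.2702]
tcp_rot: [[-0.177, 0.984, 0.0], [0.984, 0.177, -0.001], [-0.001, 0.0, -1.0]]
force: [0.3, 1.0, -0.1]
width: 0.0857
grasp_force: 0.0
```

Request:
step_arm([
  {"linear": [-45.3,-3.2,2.5]},
  {"linear": [-45.3,-3.2,2.5]},
  {"linear": [-45.3,-3.2,2.5]},
  {"linear": [-45.3,-3.2,2.5]},
  {"linear": [-45.3,-3.2,2.5]},
  {"linear": [-45.3,-3.2,2.5]},
  {"linear": [-45.3,-3.2,2.5]},
  {"linear": [-45.3,-3.2,2.5]},
  {"linear": [-45.3,-3.2,2.5]},
  {"linear": [-45.3,-3.2,2.5]},
])

```text
schema error: expected keys angular, linear, hand
```

```bash
python3 - <<'E'
from h import *
c=grab('wrist','w0'); a=c['color']; print(env.state()['eef_pos'],c['f'])
hsv=cv2.cvtColor(a,cv2.COLOR_RGB2HSV)
m=((hsv[...,0]<20)&(hsv[...,1]>150)&(hsv[...,2]>100)).astype(np.uint8)
n,l,s,ce=cv2.connectedComponentsWithStats(m)
for i in range(1,n):
    if s[i,4]>60: print(s[i],ce[i],atz(c,*ce[i],.153))
v=a.copy()
for p in ([.5,-.3045,.153],[.5,-.3045,.105]):
    u=proj(c,p); print(u); cv2.circle(v,(int(u[0]),int(u[1])),3,(0,255,255),1)
save('w0.png',v,1.5)
E
```

```text
[0.45396422 0.14477743 0.27039387] 297.3186396354542
[481  43  31  43 515] [494.36116505  60.36893204] [0.66757566 0.3281038  0.153     ]
[188 244  24  18 261] [199.18773946 252.68582375] [0.41098769 0.07796415 0.153     ]
(np.float64(236.20392652383566), np.float64(439.9602271095199))
(np.float64(237.27102403991705), np.float64(418.5185889305924))
```

View pics/w0.png

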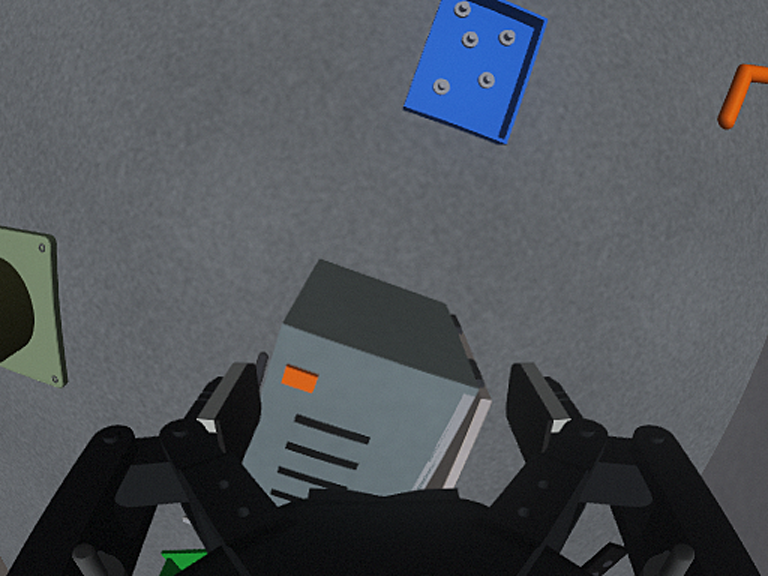

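The wrist picture shows the cabinet roof with the bolt tray at (475,70), from the waypoint: the move was refused because every key is required.

Request:
step_arm([
  {"linear": [-45.3,-3.2,2.5],"angular": [0,0,0],"hand": 1},
  {"linear": [-45.3,-3.2,2.5],"angular": [0,0,0],"hand": 1},
  {"linear": [-45.3,-3.2,2.5],"angular": [0,0,0],"hand": 1},
  {"linear": [-45.3,-3.2,2.5],"angular": [0,0,0],"hand": 1},
  {"linear": [-45.3,-3.2,2.5],"angular": [0,0,0],"hand": 1},
  {"linear": [-45.3,-3.2,2.5],"angular": [0,0,0],"hand": 1},
  {"linear": [-45.3,-3.2,2.5],"angular": [0,0,0],"hand": 1},
  {"linear": [-45.3,-3.2,2.5],"angular": [0,0,0],"hand": 1},
  {"linear": [-45.3,-3.2,2.5],"angular": [0,0,0],"hand": 1},
  {"linear": [-45.3,-3.2,2.5],"angular": [0,0,0],"hand": 1},
])

```text
clock: 2.15
eef_pos: [0.5001, -0.3062, 0.244]
tcp_rot: [[-0.175, 0.985, -0.001], [0.985, 0.175, -0.001], [-0.001, -0.001, -1.0]]
force: [0.3, 0.6, 0.4]
width: 0.0854
grasp_force: 0.0
```

```bash
python3 - <<'E'
from h import *
c=grab('wrist','w1'); a=c['color']; s0=env.state(); print(s0['eef_pos'],s0['tcp_rot'],s0['force'])
hsv=cv2.cvtColor(a,cv2.COLOR_RGB2HSV)
m=((hsv[...,0]<20)&(hsv[...,1]>150)&(hsv[...,2]>100)).astype(np.uint8)
n,l,s,ce=cv2.connectedComponentsWithStats(m)
for i in range(1,n):
    if s[i,4]>60: print(s[i],ce[i],atz(c,*ce[i],.153))
v=a.copy()
for p in ([.5,-.3045,.153],[.5,-.3045,.105]):
    u=proj(c,p); print(u); cv2.circle(v,(int(u[0]),int(u[1])),3,(0,255,255),1)
save('w1.png',v,1.5)
E
```

```text
[ 0.50005293 -0.3041769   0.24396054] [[-1.75668522e-01  9.84448321e-01 -1.43970364e-03]
 [ 9.84449104e-01  1.75669369e-01  4.83719924e-04]
 [ 7.29109098e-04 -1.33234060e-03 -9.99998847e-01]] [ 0.21561778  0.56817333 -0.92277906]
[ 239  176   34   50 1480] [255.98986486 199.96621622] [ 0.50054528 -0.30510396  0.153     ]
[354 179   9  10  71] [357.87323944 183.64788732] [ 0.57745169 -0.27781712  0.153     ]
[129 196  26  26 348] [141.67241379 208.45402299] [ 0.40943434 -0.32925386  0.153     ]
(np.float64(255.4318725135842), np.float64(199.12017403036654))
(np.float64(255.5219640789523), np.float64(182.39780537919296))
```

View pics/w1.png

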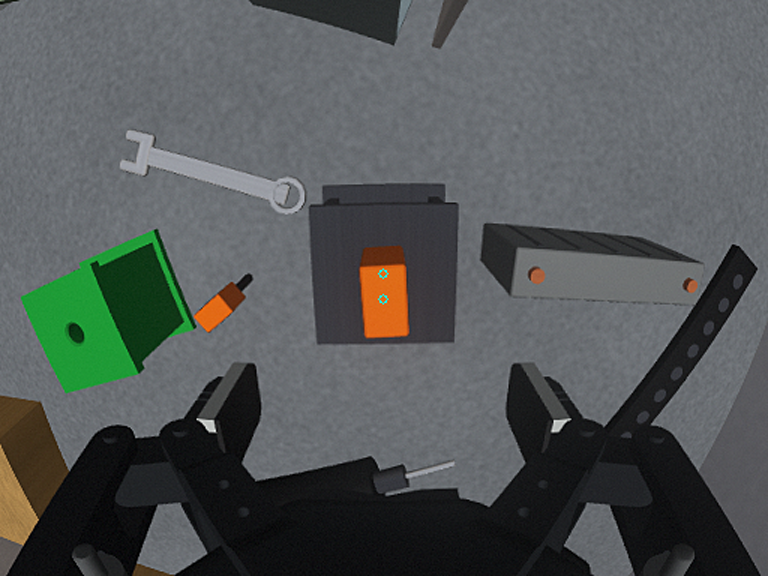

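The wrist picture shows the orange handle centred at (384,300) between the open fingers, aligned with them, on the dark stand. Measured position (0.500, -0.305) agrees with the top view. Descending.

Request:
step_arm([
  {"linear": [0,0,4],"angular": [0,0,0],"hand": 1},
  {"linear": [0,0,8],"angular": [0,0,0],"hand": 1},
  {"linear": [0,0,10],"angular": [0,0,0],"hand": 1},
  {"linear": [0,0,11.3],"angular": [0,0,0],"hand": 1},
  {"linear": [0,0,11.3],"angular": [0,0,0],"hand": 1},
  {"linear": [0,0,11.3],"angular": [0,0,0],"hand": 0},
  {"linear": [0,0,11.3],"angular": [0,0,0],"hand": -0.2},
  {"linear": [0,0,11.3],"angular": [0,0,0],"hand": -0.3},
  {"linear": [0,0,11.3],"angular": [0,0,0],"hand": -0.4},
  {"linear": [0,0,11.3],"angular": [0,0,0],"hand": -0.5},
], newtons=30)

```text
clock: 3.2
eef_pos: [0.5012, -0.3017, 0.1334]
tcp_rot: [[-0.18, 0.984, 0.001], [0.984, 0.18, -0.001], [-0.001, 0.001, -1.0]]
force: [-1.0, 1.6, 4.1]
width: 0.0233
grasp_force: 30.2
```

Request:
step_arm([
  {"linear": [0,0,0],"angular": [0,0,0],"hand": -1},
  {"linear": [0,0,0],"angular": [0,0,0],"hand": -1},
  {"linear": [0,0,0],"angular": [0,0,0],"hand": -1},
  {"linear": [0,0,0],"angular": [0,0,0],"hand": -1},
  {"linear": [0,0,0],"angular": [0,0,0],"hand": -1},
], newtons=80)

```text
clock: 3.7
eef_pos: [0.5013, -0.3018, 0.1336]
tcp_rot: [[-0.18, 0.984, 0.002], [0.984, 0.18, -0.001], [-0.002, 0.001, -1.0]]
force: [-1.0, 0.0, 5.5]
width: 0.0228
grasp_force: 78.7
```

Request:
step_arm([
  {"linear": [0,0,-0.5],"angular": [0,0,0],"hand": -1},
  {"linear": [0,0,-2],"angular": [0,0,0],"hand": -1},
  {"linear": [0,0,-5],"angular": [0,0,0],"hand": -1},
  {"linear": [0,0,-9],"angular": [0,0,0],"hand": -1},
  {"linear": [0,0,-13],"angular": [0,0,0],"hand": -1},
  {"linear": [0,0,-17],"angular": [0,0,0],"hand": -1},
  {"linear": [0,0,-19],"angular": [0,0,0],"hand": -1},
  {"linear": [0,0,-19],"angular": [0,0,0],"hand": -1},
  {"linear": [0,0,-19],"angular": [0,0,0],"hand": -1},
], newtons=80)

```text
clock: 4.6
eef_pos: [0.5004, -0.3009, 0.322]
tcp_rot: [[-0.18, 0.984, -0.0], [0.984, 0.18, 0.0], [0.0, -0.0, -1.0]]
force: [-0.5, 0.5, -2.0]
width: 0.0233
grasp_force: 78.5
```

```bash
python3 - <<'E'
from h import *
for i in range(3):
    c=grab('scene','s1'); s=env.state(); print(s['clock'],s['eef_pos'],s['force'],s['width'])
print(s['tcp_rot'])
t=grab('top','t1')
q=np.array(s['eef_pos'])
for h in (0.114-.0,):
    tip=q-[0,0,h]; print('tip pix',proj(c,tip),proj(t,tip), 'hand top',proj(t,q+[0,0,.022]))
u,v=map(int,proj(c,q-[0,0,.06]))
x0=max(0,u-70);y0=max(0,v-90)
save('s1.png',c['color'][y0:y0+180,x0:x0+140],3); print(x0,y0)
E
```

```text
4.65 [ 0.49988165 -0.30053573  0.32054512] [-0.17312925  0.36460019 -1.39729156] 0.023117985407116654
4.7 [ 0.49966175 -0.30037559  0.31976244] [-0.3256025  -0.11987456 -1.46154053] 0.02317507775509298
4.75 [ 0.4996297  -0.30038629  0.3195403 ] [-0.02732296  0.77419396 -2.16430173] 0.022842768656871366
[[-0.17980701  0.98369422 -0.00388769]
 [ 0.98369445  0.17981963  0.00318398]
 [ 0.00383115 -0.0032518  -0.99998737]]
tip pix (np.float64(202.40035147273278), np.float64(236.64619342672938)) (np.float64(374.1594573528429), np.float64(181.63888716796944)) hand top (np.float64(393.44918422998495), np.float64(167.4036820529114))
129 127
```

View pics/s1.png

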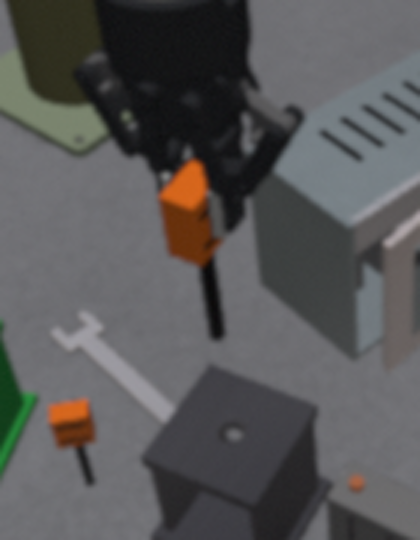

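The crop shows the key held, shaft down with its tip at (218,337), and the stand's empty hole at (234,434).

```bash
python3 - <<'E'
from h import *
np.set_printoptions(precision=4,suppress=True)
c=load('s1'); t=load('t1'); s=env.state(); q=np.array(s['eef_pos']); print(q)
N=lambda x,y:(129+(x+.5)/3-.5,127+(y+.5)/3-.5)
print('socket scene',atz(c,*N(234,434),.105))
# refine: hole in top image (dark blob near prediction)
u,v=map(int,proj(t,[.5,-.3045,.105])); print('top pred',proj(t,[.5,-.3045,.105])); 
g=cv2.cvtColor(t['color'],cv2.COLOR_RGB2GRAY); print(g[v-8:v+9,u-8:u+9])
p=proj(c,[.5,-.3045,.105]);u,v=map(int,p); g=cv2.cvtColor(c['color'],cv2.COLOR_RGB2GRAY); print('scene pred',p); print(g[v-6:v+7,u-8:u+9])
X=np.array([-.18,.984,0])
for off in(0,-.002,-.004):
  b=q+X*off
  print(off,'tip .1166',proj(c,b-[0,0,.1166]),'shaft top',proj(c,b-[0,0,.0286]),'meas',N(218,337),N(206,265))
E
```

```text
[ 0.4998 -0.3005  0.3197]
socket scene [ 0.5045 -0.3072  0.105 ]
top pred (np.float64(364.6314627549273), np.float64(189.78125579629983))
[[156 155 157 161 161 141  80  60 121 164 173 169 173 170 156 124 103]
 [152 151 154 155 135  79  48  99 161 167 166 167 167 154 129 103 116]
 [148 152 154 132  76  41 100 157 161 162 165 170 162 133 100 106 115]
 [151 150 139  99  38  69 130 154 158 161 164 157 134 100 100 114 116]
 [145 136  92  39  68 126 149 155 160 160 155 133 102  97 103 111 116]
 [143 119  40  65 124 153 150 152 156 152 140 106 103 104 106 111 114]
 [117  54  49 109 144 153 151 154 148 141 104  84 104 109 113 117 125]
 [ 51  48 105 142 147 151 150 146 139 117  89 100 109 112 117 122 125]
 [ 45 101 137 144 144 143 147 137 117  97 101 109 114 114 120 119 128]
 [ 87 134 139 139 143 145 142 119  88 101 106 111 111 121 125 126 125]
 [129 139 142 137 143 138 115  87  98 110 113 115 120 126 123 124 128]
 [136 133 135 131 137 106  60  46  55  77 104 121 124 125 129 127 134]
 [128 126 131 129 111  57  31  30  34  34  38  57  78 109 121 127 134]
 [127 130 124 108  69  34  24  32  29  
[... 1188 characters left out ...]
6  65  65  66  65  63  65  64  66  65  66  65  65  66]]
0 tip .1166 (np.float64(202.55230416256626), np.float64(237.53576428150384)) shaft top (np.float64(197.71337514335266), np.float64(205.12005926189386)) meas (201.33333333333331, 239.0) (197.33333333333331, 215.0)
-0.002 tip .1166 (np.float64(202.00224725926682), np.float64(238.25240991142118)) shaft top (np.float64(197.10610263670338), np.float64(205.83621820203163)) meas (201.33333333333331, 239.0) (197.33333333333331, 215.0)
-0.004 tip .1166 (np.float64(201.4502256601983), np.float64(238.97161525948522)) shaft top (np.float64(196.496472060234), np.float64(206.5551580235113)) meas (201.33333333333331, 239.0) (197.33333333333331, 215.0)
```

Request:
step_arm([
  {"linear": [4,0.8,0],"angular": [0,0,0],"hand": -1},
  {"linear": [8.5,1.6,0],"angular": [0,0,0],"hand": -1},
  {"linear": [13,2.5,0],"angular": [0,0,0],"hand": -1},
  {"linear": [17.5,3.4,0],"angular": [0,0,0],"hand": -1},
  {"linear": [20.5,3.9,0],"angular": [0,0,0],"hand": -1},
  {"linear": [22.6,4.3,0],"angular": [0,0,0],"hand": -1},
  {"linear": [22.6,4.3,1],"angular": [0,0,0],"hand": -1},
  {"linear": [22.6,4.3,2],"angular": [0,0,0],"hand": -1},
  {"linear": [22.6,4.3,2],"angular": [0,0,0],"hand": -1},
  {"linear": [22.6,4.3,2],"angular": [0,0,0],"hand": -1},
])

```text
clock: 5.8
eef_pos: [0.5018, -0.0721, 0.301]
tcp_rot: [[-0.178, 0.984, -0.002], [0.984, 0.178, 0.0], [0.001, -0.002, -1.0]]
force: [0.4, -0.1, -0.5]
width: 0.0233
grasp_force: 78.5
```

```bash
python3 - <<'E'
from h import *
np.set_printoptions(precision=4,suppress=True)
w=grab('wrist','w2'); c=grab('scene','s2'); s=env.state(); q=np.array(s['eef_pos']); R=np.array(s['tcp_rot']); print(q,s['force']); print(R)
tip=q-.004*R[:,0]+.1166*R[:,2]; print('tip',tip,proj(c,tip),proj(w,tip))
g=np.array([.5025,-.0745,.16]);print(proj(c,g),proj(w,g))
u,v=map(int,proj(c,g)); u0,v0=u-45,v-55
A=cv2.resize(c['color'][v0:v0+100,u0:u0+90],None,fx=4.5,fy=4.5,interpolation=cv2.INTER_CUBIC)
u,v=map(int,proj(w,g)); u1,v1=max(0,u-45),max(0,v-50)
B=cv2.resize(w['color'][v1:v1+100,u1:u1+85],None,fx=4.5,fy=4.5,interpolation=cv2.INTER_CUBIC)
print(u0,v0,u1,v1,A.shape,B.shape)
h=min(A.shape[0],B.shape[0]); save('g2.png',np.concatenate([A[:h],B[:h]],1))
E
```

```text
[ 0.5024 -0.0721  0.3022] [ 0.2275 -0.1423 -0.2579]
[[-0.1784  0.984  -0.0001]
 [ 0.984   0.1784 -0.0001]
 [-0.0001 -0.0002 -1.    ]]
tip [ 0.5031 -0.076   0.1856] (np.float64(270.14340071591636), np.float64(182.81292353635826)) (np.float64(255.95233684901183), np.float64(196.65171213002992))
(np.float64(270.0867821925291), np.float64(190.53936360720567)) (np.float64(255.66100647867103), np.float64(186.46136659202637))
225 135 210 136 (450, 405, 3) (450, 382, 3)
```

View pics/g2.png

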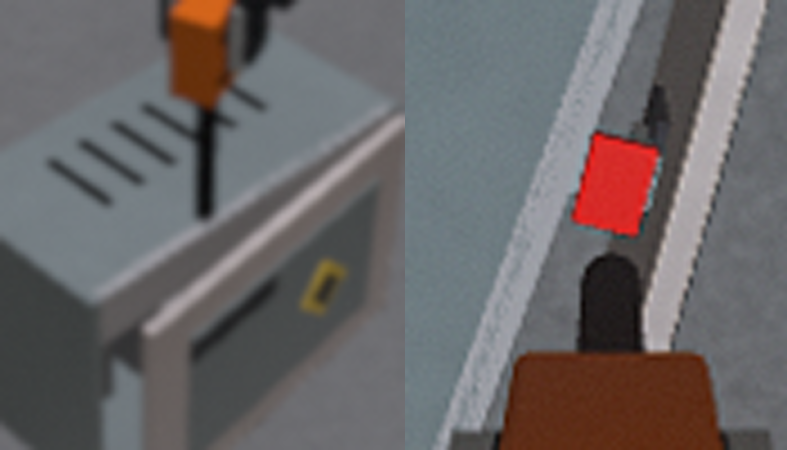

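The right half (wrist camera) shows the red pad with corners (597,132), (660,147), (638,236), (573,222), the rail lip on its left, and the door's inner top edge from (727,0) to (648,300) on its right. The shaft tip is at (611,272), where I predicted it.

```bash
python3 - <<'E'
from h import *
np.set_printoptions(precision=4,suppress=True)
w=load('w2')
B=lambda x,y,z:atz(w,210+(x-405+.5)/4.5-.5,136+(y+.5)/4.5-.5,z)
for z in(.118,.126,.134,.142,.15):
    P=np.array([B(*p,z) for p in[(597,132),(660,147),(638,236),(573,222)]])
    e=np.roll(P,-1,0)-P; print(z,P.mean(0)[:2],np.linalg.norm(e,axis=1))
d0,d1=B(727,0,.16),B(648,300,.16); r0,r1=B(640,0,.16),B(485,420,.16)
print(d0,d1,r0,r1)
n=(d1-d0)[:2];n/=np.linalg.norm(n);nx=np.array([-n[1],n[0]]);print('door yaw',np.degrees(np.arctan2(nx[1],nx[0])))
r=(r1-r0)[:2];print('rail yaw',np.degrees(np.arctan2(r[1],r[0]))+90)
for y in(-.0745,):
    xd=d0[0]+(d1-d0)[0]*(y-d0[1])/(d1-d0)[1]; xr=r0[0]+(r1-r0)[0]*(y-r0[1])/(r1-r0)[1]; print('at y',y,'door',xd,'rail',xr)
s=env.state();print(s['eef_pos'])
E
```

```text
0.118 [ 0.5038 -0.0755] [0.0154 0.0226 0.016  0.0229]
0.126 [ 0.5034 -0.0735] [0.015  0.022  0.0156 0.0223]
0.134 [ 0.503  -0.0715] [0.0146 0.0214 0.0152 0.0217]
0.142 [ 0.5026 -0.0695] [0.0142 0.0208 0.0148 0.0211]
0.15 [ 0.5022 -0.0675] [0.0138 0.0203 0.0144 0.0205]
[ 0.5166 -0.0233  0.16  ] [ 0.5128 -0.0886  0.16  ] [ 0.4994 -0.0266  0.16  ] [ 0.4828 -0.1225  0.16  ]
door yaw -3.3249097497577376
rail yaw -9.798460849336237
at y -0.0745 door 0.5135850292698863 rail 0.49113391530479217
[ 0.5024 -0.0721  0.3022]
```

Request:
step_arm([
  {"linear": [0,0,1],"angular": [0,0,0],"hand": -1},
  {"linear": [0,0,2],"angular": [0,0,0],"hand": -1},
  {"linear": [0,0,3],"angular": [0,0,0],"hand": -1},
  {"linear": [0,0,3.7],"angular": [0,0,0],"hand": -1},
  {"linear": [0,0,4.2],"angular": [0,0,0],"hand": -1},
  {"linear": [0,0,4.5],"angular": [0,0,0],"hand": -1},
  {"linear": [0,0,4.5],"angular": [0,0,0],"hand": -1},
  {"linear": [0,0,4.5],"angular": [0,0,0],"hand": -1},
  {"linear": [0,0,4.5],"angular": [0,0,0],"hand": -1},
])

```text
clock: 6.8
eef_pos: [0.5027, -0.0712, 0.2578]
tcp_rot: [[-0.18, 0.984, 0.001], [0.984, 0.18, -0.0], [-0.001, 0.001, -1.0]]
force: [-0.3, 1.0, -0.7]
width: 0.023
grasp_force: 78.5
```

Request:
step_arm([
  {"linear": [0,0,0.2],"angular": [0,0,0],"hand": -1},
  {"linear": [0,0,0.4],"angular": [0,0,0],"hand": -1},
  {"linear": [0,0,0.6],"angular": [0,0,0],"hand": -1},
  {"linear": [0,0,0.8],"angular": [0,0,0],"hand": -1},
  {"linear": [0,0,1],"angular": [0,0,0],"hand": -1},
  {"linear": [0,0,1],"angular": [0,0,0],"hand": -1},
  {"linear": [0,0,1],"angular": [0,0,0],"hand": -1},
])

```text
clock: 7.5
eef_pos: [0.5022, -0.0711, 0.2472]
tcp_rot: [[-0.18, 0.984, -0.0], [0.984, 0.18, 0.0], [0.0, -0.0, -1.0]]
force: [0.2, 0.3, -0.7]
width: 0.0234
grasp_force: 78.5
```

Request:
step_arm([
  {"linear": [0,0,0.2],"angular": [0,0,0],"hand": -1},
  {"linear": [0,0,0.4],"angular": [0,0,0],"hand": -1},
  {"linear": [0,0,0.6],"angular": [0,0,0],"hand": -1},
  {"linear": [0,0,0.6],"angular": [0,0,0],"hand": -1},
  {"linear": [0,0,0.6],"angular": [0,0,0],"hand": -1},
])

```text
clock: 8.0
eef_pos: [0.5022, -0.0711, 0.2412]
tcp_rot: [[-0.18, 0.984, -0.0], [0.984, 0.18, 0.0], [0.0, -0.0, -1.0]]
force: [0.5, -0.9, -1.1]
width: 0.0228
grasp_force: 78.6
```

Request:
step_arm([
  {"linear": [0,0,0.2],"angular": [0,0,0],"hand": -1},
  {"linear": [0,0,0.4],"angular": [0,0,0],"hand": -1},
  {"linear": [0,0,0.4],"angular": [0,0,0],"hand": -1},
  {"linear": [0,0,0.4],"angular": [0,0,0],"hand": -1},
])

```text
clock: 8.4
eef_pos: [0.5026, -0.0713, 0.2378]
tcp_rot: [[-0.18, 0.984, 0.001], [0.984, 0.18, -0.0], [-0.001, 0.001, -1.0]]
force: [-0.5, -0.8, 2.8]
width: 0.0232
grasp_force: 79.1
```

Request:
step_arm([
  {"linear": [0,0,0.15],"angular": [0,0,0],"hand": -1},
  {"linear": [0,0,0.3],"angular": [0,0,0],"hand": -1},
  {"linear": [0,0,0.45],"angular": [0,0,0],"hand": -1},
  {"linear": [0,0,0.6],"angular": [0,0,0],"hand": -1},
  {"linear": [0,0,0.6],"angular": [0,0,0],"hand": -1},
  {"linear": [0,0,0.6],"angular": [0,0,0],"hand": -1},
  {"linear": [0,0,0.6],"angular": [0,0,0],"hand": -1},
])

```text
clock: 9.1
eef_pos: [0.503, -0.0714, 0.2323]
tcp_rot: [[-0.18, 0.984, 0.002], [0.984, 0.18, -0.001], [-0.001, 0.002, -1.0]]
force: [-0.7, -0.5, 7.1]
width: 0.0234
grasp_force: 79.5
```

```bash
cat > r.py <<'E'
from h import *
F=[];Q=[]
for i in range(4): env.camera('top'); s=env.state(); F.append(s['force']);Q.append(s['eef_pos'])
print(s['clock'],np.round(np.mean(F,0),2),np.round(np.std(F,0),2),np.round(np.mean(Q,0),4),s['grasp_force'])
E
python3 r.py
```

```text
9.3 [-0.34 -0.51  6.3 ] [0.86 0.56 0.28] [ 0.503  -0.0714  0.2323] 79.48030114173889
```

Request:
step_arm([
  {"linear": [0,0,0.12],"angular": [0,0,0],"hand": -1},
  {"linear": [0,0,0.24],"angular": [0,0,0],"hand": -1},
  {"linear": [0,0,0.36],"angular": [0,0,0],"hand": -1},
  {"linear": [0,0,0.42],"angular": [0,0,0],"hand": -1},
  {"linear": [0,0,0.42],"angular": [0,0,0],"hand": -1},
])

```text
clock: 9.8
eef_pos: [0.5035, -0.0715, 0.2288]
tcp_rot: [[-0.18, 0.984, 0.003], [0.984, 0.18, -0.001], [-0.002, 0.003, -1.0]]
force: [-0.4, -0.2, 8.3]
width: 0.023
grasp_force: 79.7
```

```bash
python3 r.py
```

```text
10.0 [-0.72  0.36  8.86] [0.29 0.54 0.42] [ 0.5035 -0.0715  0.2288] 79.71588134765625
```

Request:
step_arm([
  {"linear": [-0.05,0.2,0],"angular": [0,0,0],"hand": -1},
  {"linear": [-0.1,0.4,0],"angular": [0,0,0],"hand": -1},
  {"linear": [-0.15,0.6,0],"angular": [0,0,0],"hand": -1},
  {"linear": [-0.2,0.8,0],"angular": [0,0,0],"hand": -1},
  {"linear": [-0.25,1.0,0],"angular": [0,0,0],"hand": -1},
])

```text
clock: 10.5
eef_pos: [0.5138, -0.0723, 0.2289]
tcp_rot: [[-0.18, 0.984, 0.003], [0.984, 0.18, -0.001], [-0.002, 0.003, -1.0]]
force: [-0.9, 0.3, 8.6]
width: 0.0229
grasp_force: 79.9
```

```bash
python3 - <<'E'
exec(open('r.py').read())
w=grab('wrist','w3'); s=env.state(); R=np.array(s['tcp_rot']); 
save('w3.png',w['color'][120:270,150:350],3.5); print(R)
E
```

```text
10.7 [-0.3  -0.05  8.82] [0.17 0.16 0.44] [ 0.5141 -0.0723  0.2289] 79.94247078895569
[[-0.17993351  0.98366965  0.00423593]
 [ 0.98367624  0.17994116 -0.00149762]
 [-0.00223538  0.00389731 -0.99998991]]
```

View pics/w3.png

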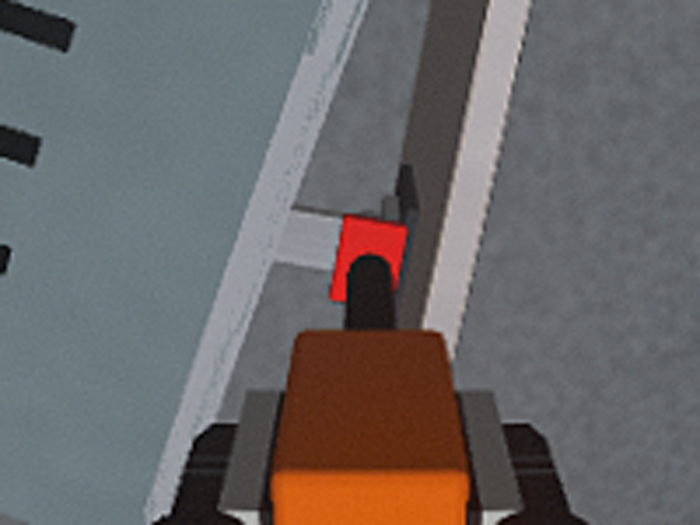

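The wrist picture shows the shaft pressing the red pad at (370,265), the hook arm under the rail, and the door coming along with the pad without strain. Continuing outward.

Request:
step_arm([
  {"linear": [-0.05,0.27,0],"angular": [0,0,0],"hand": -1},
  {"linear": [-0.1,0.54,0],"angular": [0,0,0],"hand": -1},
  {"linear": [-0.15,0.81,0],"angular": [0,0,0],"hand": -1},
  {"linear": [-0.2,1.08,0],"angular": [0,0,0],"hand": -1},
  {"linear": [-0.25,1.35,0],"angular": [0,0,0],"hand": -1},
  {"linear": [-0.3,1.62,0],"angular": [0,0,0],"hand": -1},
  {"linear": [-0.35,1.9,0],"angular": [0,0,0],"hand": -1},
  {"linear": [-0.4,2.17,0],"angular": [0,0,0],"hand": -1},
  {"linear": [-0.43,2.44,0],"angular": [0,0,0],"hand": -1},
  {"linear": [-0.46,2.7,0],"angular": [0,0,0],"hand": -1},
])

```text
clock: 11.75
eef_pos: [0.5412, -0.0718, 0.2289]
tcp_rot: [[-0.18, 0.984, 0.003], [0.984, 0.18, -0.001], [-0.001, 0.003, -1.0]]
force: [-0.8, 0.1, 9.3]
width: 0.0231
grasp_force: 79.9
```

```bash
python3 r.py; python3 - <<'E'
from h import *
w=grab('wrist','w4'); save('w4.png',w['color'][120:270,150:350],3.5)
a=w['color']; hsv=cv2.cvtColor(a,cv2.COLOR_RGB2HSV)
m=((hsv[...,0]<6)|(hsv[...,0]>174))&(hsv[...,1]>180)&(hsv[...,2]>150); print(np.argwhere(m).mean(0)[::-1],m.sum())
E
```

```text
11.95 [-0.37 -0.18  8.71] [0.46 0.57 0.51] [ 0.5416 -0.0717  0.229 ] 79.93313312530518
[252.20481928 190.55823293] 249
```

View pics/w4.png

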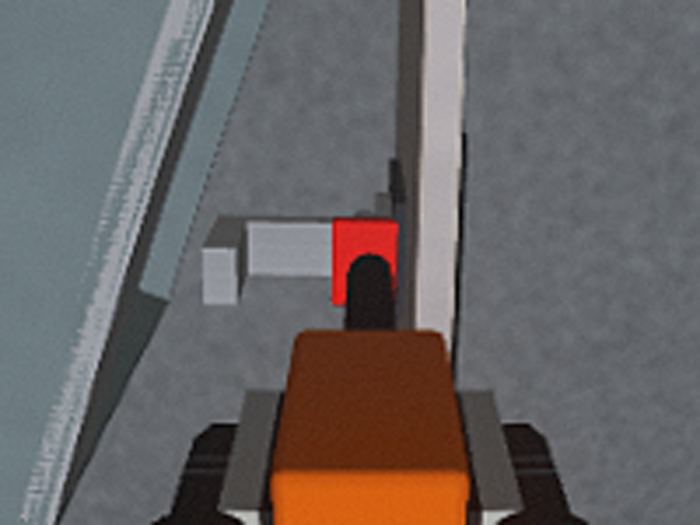

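The picture shows the hook (220,260) clear in front of the rail, and the door at about 0.35 rad. Next, the swing.

```bash
python3 - <<'E'
from h import *
R=np.array([[-.18,.984],[.984,.18]])
v=np.array([.0191,-.165])
for k in range(0,31):
    a=np.radians(1.7*k); d=np.array([[np.cos(a),-np.sin(a)],[np.sin(a),np.cos(a)]])@v-v
    if k%10==0: b=d
    print(k,np.round(100*R.T@(d-(b if k%10 else (b0 if k else b))),2)); 
    if k%10==0: b0=d
E
```

```text
0 [0. 0.]
1 [-0.03  0.49]
2 [-0.04  0.99]
3 [-0.03  1.48]
4 [-0.01  1.97]
5 [0.02 2.46]
6 [0.07 2.95]
7 [0.13 3.44]
8 [0.21 3.93]
9 [0.3  4.41]
10 [0.41 4.9 ]
11 [0.12 0.48]
12 [0.25 0.95]
13 [0.4  1.42]
14 [0.56 1.89]
15 [0.74 2.35]
16 [0.93 2.8 ]
17 [1.13 3.25]
18 [1.35 3.7 ]
19 [1.58 4.13]
20 [1.82 4.56]
21 [0.25 0.42]
22 [0.52 0.84]
23 [0.8  1.24]
24 [1.09 1.64]
25 [1.39 2.03]
26 [1.71 2.41]
27 [2.03 2.78]
28 [2.37 3.14]
29 [2.72 3.49]
30 [3.07 3.83]
```

Request:
step_arm([
  {"linear": [-0.03,0.5,-0.2],"angular": [0,0,0],"hand": -1},
  {"linear": [-0.04,1.0,-0.4],"angular": [0,0,0],"hand": -1},
  {"linear": [-0.03,1.5,-0.5],"angular": [0,0,0],"hand": -1},
  {"linear": [-0.01,2.0,-0.5],"angular": [0,0,0],"hand": -1},
  {"linear": [0.02,2.45,-0.5],"angular": [0,0,0],"hand": -1},
  {"linear": [0.07,2.95,-0.5],"angular": [0,0,0],"hand": -1},
  {"linear": [0.13,3.45,-0.5],"angular": [0,0,0],"hand": -1},
  {"linear": [0.2,3.95,-0.5],"angular": [0,0,0],"hand": -1},
  {"linear": [0.3,4.4,-0.5],"angular": [0,0,0],"hand": -1},
  {"linear": [0.4,4.9,-0.5],"angular": [0,0,0],"hand": -1},
])

```text
clock: 13.0
eef_pos: [0.5882, -0.0592, 0.2331]
tcp_rot: [[-0.18, 0.984, 0.002], [0.984, 0.18, -0.001], [-0.002, 0.002, -1.0]]
force: [-1.5, -0.2, 5.3]
width: 0.023
grasp_force: 79.7
```

Request:
step_arm([
  {"linear": [0.1,0.5,0],"angular": [0,0,0],"hand": -1},
  {"linear": [0.25,0.95,0],"angular": [0,0,0],"hand": -1},
  {"linear": [0.4,1.4,0],"angular": [0,0,0],"hand": -1},
  {"linear": [0.55,1.9,0],"angular": [0,0,0],"hand": -1},
  {"linear": [0.75,2.35,0],"angular": [0,0,0],"hand": -1},
  {"linear": [0.95,2.8,0],"angular": [0,0,0],"hand": -1},
  {"linear": [1.15,3.25,0],"angular": [0,0,0],"hand": -1},
  {"linear": [1.35,3.7,0],"angular": [0,0,0],"hand": -1},
  {"linear": [1.6,4.15,0],"angular": [0,0,0],"hand": -1},
  {"linear": [1.8,4.55,0],"angular": [0,0,0],"hand": -1},
])

```text
clock: 14.0
eef_pos: [0.6298, -0.0332, 0.2332]
tcp_rot: [[-0.18, 0.984, 0.002], [0.984, 0.18, -0.001], [-0.002, 0.002, -1.0]]
force: [-1.6, 0.1, 5.9]
width: 0.023
grasp_force: 79.6
```

```bash
python3 r.py; python3 - <<'E'
from h import *
w=grab('wrist','w5'); save('w5.png',w['color'][100:280,130:370],3)
E
```

```text
14.2 [0.38 0.04 5.67] [0.65 0.88 0.4 ] [ 0.6303 -0.0327  0.2333] 79.51215863227844
```

View pics/w5.png

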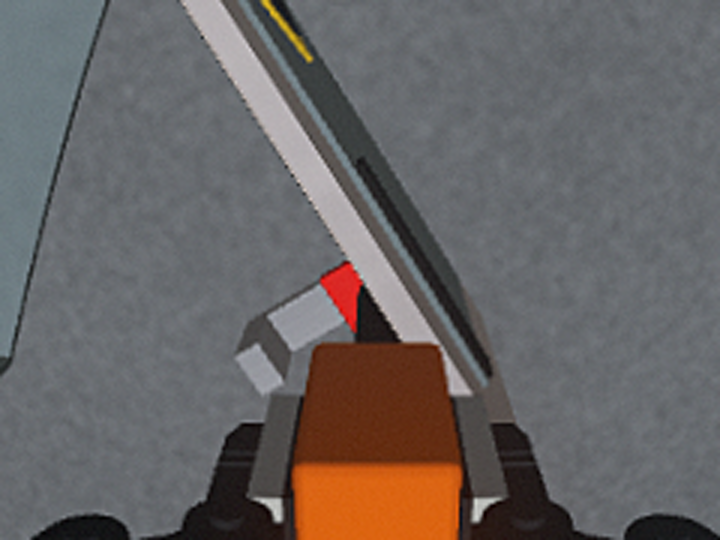

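The door follows: its top edge runs (190,0)–(470,390) and the key tip sits on the pad at (360,300). Last part of the arc.

Request:
step_arm([
  {"linear": [0.25,0.4,0],"angular": [0,0,0],"hand": -1},
  {"linear": [0.5,0.85,0],"angular": [0,0,0],"hand": -1},
  {"linear": [0.8,1.25,0],"angular": [0,0,0],"hand": -1},
  {"linear": [1.1,1.65,0],"angular": [0,0,0],"hand": -1},
  {"linear": [1.4,2.05,0],"angular": [0,0,0],"hand": -1},
  {"linear": [1.7,2.4,0],"angular": [0,0,0],"hand": -1},
  {"linear": [2.05,2.8,0],"angular": [0,0,0],"hand": -1},
  {"linear": [2.35,3.15,0],"angular": [0,0,0],"hand": -1},
  {"linear": [2.7,3.5,0],"angular": [0,0,0],"hand": -1},
  {"linear": [3.05,3.85,0],"angular": [0,0,0],"hand": -1},
])

```text
clock: 15.25
eef_pos: [0.6621, 0.0039, 0.2333]
tcp_rot: [[-0.18, 0.984, 0.002], [0.984, 0.18, -0.001], [-0.001, 0.002, -1.0]]
force: [-0.6, -1.0, 5.9]
width: 0.0229
grasp_force: 79.6
```

```bash
python3 r.py; python3 - <<'E'
from h import *
t=grab('top','t6'); a=t['color']
save('t6.png',a[100:260,180:310],3)
E
```

```text
15.45 [-0.43  0.11  6.04] [0.31 0.54 0.54] [0.6625 0.0046 0.2333] 79.52441096305847
```

View pics/t6.png

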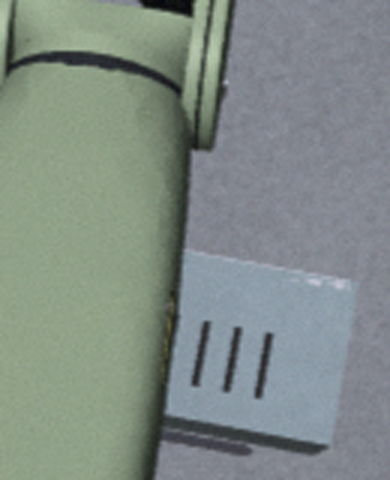

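The arm hides the door in this top view (roof at (270,340)). I have now viewed 11 pictures, one over the 10 allowed, so the rest will be checked by numbers only. Lifting straight out.

Request:
step_arm([
  {"linear": [0,0,-0.5],"angular": [0,0,0],"hand": -1},
  {"linear": [0,0,-1],"angular": [0,0,0],"hand": -1},
  {"linear": [0,0,-2],"angular": [0,0,0],"hand": -1},
  {"linear": [0,0,-4],"angular": [0,0,0],"hand": -1},
  {"linear": [0,0,-7],"angular": [0,0,0],"hand": -1},
  {"linear": [0,0,-9],"angular": [0,0,0],"hand": -1},
  {"linear": [0,0,-9],"angular": [0,0,0],"hand": -1},
  {"linear": [0,0,-9],"angular": [0,0,0],"hand": -1},
])

```text
clock: 16.3
eef_pos: [0.6609, 0.0041, 0.3214]
tcp_rot: [[-0.18, 0.984, -0.001], [0.984, 0.18, 0.0], [0.0, -0.001, -1.0]]
force: [0.0, 0.1, -2.0]
width: 0.0229
grasp_force: 78.6
```

```bash
python3 r.py; python3 - <<'E'
from h import *
np.set_printoptions(precision=4,suppress=True)
w=grab('wrist','w7'); a=w['color']; hsv=cv2.cvtColor(a,cv2.COLOR_RGB2HSV)
m=(((hsv[...,0]<6)|(hsv[...,0]>174))&(hsv[...,1]>180)&(hsv[...,2]>120)).astype(np.uint8)
n,l,s,ce=cv2.connectedComponentsWithStats(m)
for i in range(1,n):
    if s[i,4]>25: print(s[i],ce[i],atz(w,*ce[i],.123),cv2.minAreaRect(np.argwhere(l==i)[:,::-1].astype(np.float32)))
h=np.array([.5235,.0895])
for th in(1.1,1.24):
    p=th-np.radians(9.8); x=np.array([np.cos(p),np.sin(p)]);y=np.array([-x[1],x[0]]); g=h-.165*y-.01*x; print(th,g,proj(w,[*g,.123]))
E
```

```text
16.5 [-0.4   0.14 -1.09] [0.54 0.45 0.16] [0.6603 0.0042 0.3196] 78.59416365623474
[244 170  20  19 180] [253.7222 179.1444] [ 0.6598 -0.0061  0.123 ] ((253.7430877685547, 179.167236328125), (19.084657669067383, 9.278079986572266), 40.23636245727539)
1.1 [ 0.6497 -0.0173] (np.float64(243.16094716582313), np.float64(186.93279808677795))
1.24 [0.6633 0.0014] (np.float64(258.0369800289189), np.float64(173.31737700943899))
```

Request:
step_arm([
  {"linear": [-3,-2.4,0],"angular": [0,0,0],"hand": -1},
  {"linear": [-6.5,-5.1,0],"angular": [0,0,0],"hand": -1},
  {"linear": [-10,-7.85,0],"angular": [0,0,0],"hand": -1},
  {"linear": [-13.5,-10.6,0],"angular": [0,0,0],"hand": -1},
  {"linear": [-17,-13.35,0],"angular": [0,0,0],"hand": -1},
  {"linear": [-20.5,-16.1,0],"angular": [0,0,0],"hand": -1},
  {"linear": [-24,-18.85,0],"angular": [0,0,0],"hand": -1},
  {"linear": [-26.2,-20.6,0],"angular": [0,0,0],"hand": -1},
  {"linear": [-27.1,-21.3,0],"angular": [0,0,0],"hand": -1},
  {"linear": [-27.1,-21.3,0],"angular": [0,0,0],"hand": -1},
])

```text
clock: 17.55
eef_pos: [0.4999, -0.3017, 0.3214]
tcp_rot: [[-0.177, 0.984, -0.001], [0.984, 0.177, 0.001], [0.001, -0.001, -1.0]]
force: [-0.1, 0.1, -0.2]
width: 0.0233
grasp_force: 78.7
```

```bash
python3 r.py;python3 r.py; python3 - <<'E'
from h import *
np.set_printoptions(precision=4,suppress=True)
c=grab('scene','s8'); s=env.state(); q=np.array(s['eef_pos']); R=np.array(s['tcp_rot'])
print(R); p=proj(c,q-.004*R[:,0]+.1166*R[:,2]); print('tip pred',p,'old measured 201.3,239.0')
o=load('s1')['color']; n=c['color']
d=cv2.phaseCorrelate(np.float64(cv2.cvtColor(o[205:245,185:215],cv2.COLOR_RGB2GRAY)),np.float64(cv2.cvtColor(n[205:245,185:215],cv2.COLOR_RGB2GRAY))); print('shift of key in picture since before',d)
g=cv2.cvtColor(n,cv2.COLOR_RGB2GRAY); print(g[230:244,195:208])
g=cv2.cvtColor(o,cv2.COLOR_RGB2GRAY); print(g[230:244,195:208])
E
```

```text
17.75 [-0.02 -0.   -0.59] [0.55 0.36 0.68] [ 0.501  -0.2997  0.3217] 78.70803594589233
17.95 [ 0.38 -0.34 -0.81] [0.42 0.45 0.49] [ 0.5013 -0.2995  0.3221] 78.70814681053162
[[-0.1814  0.9834  0.0001]
 [ 0.9834  0.1814  0.0001]
 [ 0.0001  0.0001 -1.    ]]
tip pred (np.float64(202.01539576761826), np.float64(238.27946100530139)) old measured 201.3,239.0
shift of key in picture since before ((0.8462789146018324, -0.5629109598637214), 1.1024367174679728)
[[110 108  97  68  34  17  13  22  54  90 107 111 110]
 [109 108  99  72  38  19  14  19  50  83 104 111 112]
 [110 109 102  76  44  21  16  18  45  77  99 109 112]
 [109 110 103  81  49  21  14  20  38  72  97 109 111]
 [110 111 105  88  57  27  16  17  34  68  96 108 111]
 [109 109 107  96  66  29  16  14  31  63  95 108 111]
 [108 109 108  98  68  34  18  17  25  59  95 109 111]
 [109 109 109  99  72  39  19  17  27  61  95 109 110]
 [110 110 110 101  79  50  31  24  40  68  96 107 110]
 [109 110 110 104  91  72  58  55  67  86 102 108 110]
 [110 109 108 107 103  97  89  87  93 102 108 110 111]
 [110 109 108 108 108 109 106 103 104 1
[... 197 characters left out ...]
43  20  14  17  39  73  99 108 110 111]
 [109 101  79  47  22  13  16  36  69  98 108 110 111]
 [109 104  88  56  28  14  14  33  66  95 107 109 110]
 [110 108  95  64  31  17  14  29  61  94 106 109 109]
 [109 108  97  68  33  16  16  25  59  94 108 110 109]
 [107 107  99  72  37  18  15  23  54  90 107 110 110]
 [108 108 100  76  44  20  17  23  51  85 104 108 110]
 [109 109 102  80  49  25  18  28  56  86 104 108 109]
 [109 109 104  88  65  42  37  49  74  96 107 109 109]
 [110 108 106 100  87  74  69  76  92 103 109 110 110]
 [109 108 108 106 104 100  97  98 102 106 109 111 110]
 [108 108 108 108 110 110 107 106 106 107 110 110 112]
 [108 109 108 108 109 110 108 108 107 108 110 111 112]]
```

Request:
step_arm([
  {"linear": [-0.07,-0.17,2],"angular": [0,0,0],"hand": -1},
  {"linear": [-0.07,-0.17,5],"angular": [0,0,0],"hand": -1},
  {"linear": [-0.07,-0.17,8],"angular": [0,0,0],"hand": -1},
  {"linear": [-0.07,-0.17,9],"angular": [0,0,0],"hand": -1},
  {"linear": [-0.07,-0.17,9.5],"angular": [0,0,0],"hand": -1},
  {"linear": [-0.07,-0.17,9.5],"angular": [0,0,0],"hand": -1},
  {"linear": [-0.07,-0.17,9.5],"angular": [0,0,0],"hand": -1},
])

```text
clock: 18.7
eef_pos: [0.5, -0.3025, 0.2289]
tcp_rot: [[-0.18, 0.984, 0.002], [0.984, 0.18, -0.002], [-0.003, 0.002, -1.0]]
force: [0.0, -0.0, -0.8]
width: 0.0231
grasp_force: 78.7
```

```bash
python3 r.py; python3 r.py; python3 - <<'E'
from h import *
c=grab('scene','s9'); s=env.state(); q=np.array(s['eef_pos']); R=np.array(s['tcp_rot'])
tip=q-.004*R[:,0]+.1166*R[:,2]; print(tip,proj(c,tip))
g=cv2.cvtColor(c['color'],cv2.COLOR_RGB2GRAY); print(g[258:278,196:218])
E
```

```text
18.9 [-0.05 -0.05 -1.29] [0.19 0.48 0.88] [ 0.4998 -0.3024  0.2288] 78.67954015731812
19.1 [-0.11 -0.01 -0.52] [0.4  0.23 0.16] [ 0.4993 -0.302   0.2278] 78.67905378341675
[ 0.49981269 -0.30579766  0.1106969 ] (np.float64(205.1693226979525), np.float64(268.1388757531319))
[[ 65  65  64  65  59  45  34  29  30  34  46  59  64  65  65  66  65  66
   66  67  65  66]
 [ 64  65  65  64  61  47  35  31  31  33  45  59  63  66  66  65  67  66
   65  67  67  66]
 [ 65  64  65  64  61  50  36  31  32  33  43  59  64  66  66  65  65  66
   66  66  66  65]
 [ 65  65  64  64  60  50  37  34  31  32  42  56  64  66  65  66  66  65
   66  66  66  65]
 [ 65  64  65  64  61  51  39  33  31  32  41  56  64  65  66  66  66  67
   66  66  66  65]
 [ 64  66  64  64  62  54  42  33  31  31  40  51  62  64  65  66  66  65
   65  65  65  66]
 [ 64  65  64  64  63  58  45  35  33  32  37  48  60  64  65  67  66  65
   65  65  65  66]
 [ 65  65  65  64  64  59  48  38  31  34  37  48  57  64  66  65  66  66
   65  65  65  66]
 [ 65  65  64  64  64  60  49  39  33  33  36  45  57  65  66  66  66  64
   66  66
[... 333 characters left out ...]
8  87  81  71  63  63  65  66
   65  64  64  65]
 [ 64  65  66  66  64  59  52  54  73  92 102 105  98  84  70  64  64  65
   65  65  65  66]
 [ 64  65  66  65  64  59  52  54  71  91 103 105  99  85  71  64  64  65
   66  64  63  64]
 [ 66  66  65  65  64  62  56  55  63  76  88  91  85  75  67  65  64  63
   64  64  65  65]
 [ 65  66  66  64  64  64  61  60  59  65  70  73  69  67  64  65  64  65
   65  64  65  64]
 [ 65  65  65  65  64  64  64  64  63  64  65  63  64  64  65  63  64  64
   65  63  65  63]
 [ 65  64  65  66  64  64  64  64  66  64  64  64  64  65  65  64  64  64
   64  64  63  65]
 [ 65  64  65  63  64  65  67  66  66  64  64  65  64  64  63  64  64  65
   63  63  63  63]]
```

Request:
step_arm([
  {"linear": [0,0.1,0],"angular": [0,0,0],"hand": -1},
  {"linear": [0,0.1,0.5],"angular": [0,0,0],"hand": -1},
  {"linear": [0,0.1,1.0],"angular": [0,0,0],"hand": -1},
  {"linear": [0,0.1,1.5],"angular": [0,0,0],"hand": -1},
  {"linear": [0,0.1,2],"angular": [0,0,0],"hand": -1},
  {"linear": [0,0.1,2],"angular": [0,0,0],"hand": -1},
])

```text
clock: 19.75
eef_pos: [0.4994, -0.3011, 0.2056]
tcp_rot: [[-0.18, 0.984, -0.002], [0.984, 0.18, 0.002], [0.002, -0.002, -1.0]]
force: [-0.6, -0.7, -0.7]
width: 0.023
grasp_force: 78.7
```

```bash
python3 r.py
```

```text
19.95 [ 0.03  0.01 -0.78] [0.21 0.6  0.21] [ 0.4999 -0.3016  0.2069] 78.67886781692505
```

Request:
step_arm([
  {"linear": [0,0,1],"angular": [0,0,0],"hand": -1},
  {"linear": [0,0,2],"angular": [0,0,0],"hand": -1},
  {"linear": [0,0,3],"angular": [0,0,0],"hand": -1},
  {"linear": [0,0,4],"angular": [0,0,0],"hand": -1},
  {"linear": [0,0,5],"angular": [0,0,0],"hand": -1},
  {"linear": [0,0,6],"angular": [0,0,0],"hand": -1},
  {"linear": [0,0,6.6],"angular": [0,0,0],"hand": -1},
  {"linear": [0,0,6.9],"angular": [0,0,0],"hand": -1},
  {"linear": [0,0,6.9],"angular": [0,0,0],"hand": -1},
  {"linear": [0,0,6.9],"angular": [0,0,0],"hand": -1},
])

```text
clock: 20.95
eef_pos: [0.5003, -0.3019, 0.1385]
tcp_rot: [[-0.18, 0.984, 0.001], [0.984, 0.18, -0.001], [-0.001, 0.001, -1.0]]
force: [0.5, -0.9, -1.3]
width: 0.0236
grasp_force: 78.7
```

```bash
python3 r.py
```

```text
21.15 [ 0.38  0.09 -1.24] [0.38 0.41 0.51] [ 0.5004 -0.3019  0.1387] 78.67915749549866
```

Request:
step_arm([
  {"linear": [0,0,0.15],"angular": [0,0,0],"hand": -1},
  {"linear": [0,0,0.3],"angular": [0,0,0],"hand": -1},
  {"linear": [0,0,0.45],"angular": [0,0,0],"hand": -1},
  {"linear": [0,0,0.5],"angular": [0,0,0],"hand": -1},
  {"linear": [0,0,0.5],"angular": [0,0,0],"hand": -1},
])

```text
clock: 21.65
eef_pos: [0.5, -0.3016, 0.1336]
tcp_rot: [[-0.18, 0.984, -0.0], [0.984, 0.18, -0.0], [-0.0, -0.0, -1.0]]
force: [-1.8, 2.2, 3.7]
width: 0.0231
grasp_force: 79.4
```

```bash
python3 r.py
```

```text
21.85 [-2.1   1.93  4.81] [0.49 0.57 0.39] [ 0.5    -0.3016  0.1336] 79.44634795188904
```

Request:
step_arm([
  {"linear": [0,0,0],"angular": [0,0,0],"hand": 0},
  {"linear": [0,0,0],"angular": [0,0,0],"hand": 0.4},
  {"linear": [0,0,0],"angular": [0,0,0],"hand": 0.4},
  {"linear": [0,0,0],"angular": [0,0,0],"hand": 0.4},
  {"linear": [0,0,-1],"angular": [0,0,0],"hand": 0.4},
  {"linear": [0,0,-3],"angular": [0,0,0],"hand": 0.4},
  {"linear": [0,0,-7],"angular": [0,0,0],"hand": 0.4},
  {"linear": [0,0,-11],"angular": [0,0,0],"hand": 0.4},
  {"linear": [0,0,-14],"angular": [0,0,0],"hand": 0.4},
  {"linear": [0,0,-14],"angular": [0,0,0],"hand": 0.4},
], newtons=30)

```text
clock: 22.85
eef_pos: [0.5027, -0.3037, 0.2806]
tcp_rot: [[-0.18, 0.984, 0.01], [0.984, 0.18, -0.008], [-0.01, 0.008, -1.0]]
force: [1.0, -0.8, 0.5]
width: 0.0598
grasp_force: 0.0
```

```bash
python3 r.py; python3 - <<'E'
from h import *
np.set_printoptions(precision=4,suppress=True)
s=env.state();print(s['width'],s['eef_pos'])
c=grab('scene','s10'); o=load('scene0')
t=grab('top','t10'); a=t['color']
def comps(im,box,cond,mn=20):
    hsv=cv2.cvtColor(im,cv2.COLOR_RGB2HSV).astype(int); m=cond(hsv).astype(np.uint8); x0,y0,x1,y1=box; k=np.zeros_like(m);k[y0:y1,x0:x1]=m[y0:y1,x0:x1]
    n,l,s,ce=cv2.connectedComponentsWithStats(k)
    return [(s[i].tolist(),ce[i].round(2)) for i in range(1,n) if s[i,4]>mn]
org=lambda h:(h[...,0]<20)&(h[...,1]>150)&(h[...,2]>80)
box=(150,220,260,300)
print('orange scene before',comps(o['color'],box,org)); print('after',comps(c['color'],box,org))
g=cv2.cvtColor(a,cv2.COLOR_RGB2HSV).astype(int)
# door top edge in top picture: bright, low-saturation
m=((g[...,2]>170)&(g[...,1]<40)).astype(np.uint8); n,l,s2,ce=cv2.connectedComponentsWithStats(m)
for i in range(1,n):
    if s2[i,4]>60:
        p=np.argwhere(l==i)[:,::-1].astype(np.float32); r=cv2.boxPoints(cv2.minAreaRect(p)); q=np.array([atz(t,*z,.16)[:2] for z in r]); e=q[1:]-q[:-1]; print(s2[i],q.tolist(),np.linalg.norm(e,axis=1),np.degrees(np.arctan2(e[:,1],e[:,0])))
d=np.abs(c['color'].astype(int)-o['color']).sum(2)>60
print('scene diff boxes',[ (x[0]) for x in [(s.tolist(),) for s in cv2.connectedComponentsWithStats(d.astype(np.uint8))[2][1:]] if x[0][4]>40])
E
```

```text
23.05 [-0.09  0.04 -0.49] [0.44 0.5  0.3 ] [ 0.5002 -0.3018  0.2742] 0.0
0.059315759468965494 [ 0.4993 -0.301   0.2718]
orange scene before [([194, 249, 20, 29, 366], array([203.33, 262.3 ])), ([150, 261, 10, 13, 103], array([154.16, 266.74]))]
after [([194, 249, 20, 29, 368], array([203.52, 262.32])), ([150, 261, 10, 15, 116], array([154.16, 267.49]))]
[197  92  54  81 321] [[0.5312472259195485, 0.09745244042766879], [0.7256822879297506, -0.020555314906383147], [0.7206827522223533, -0.027917127919624175], [0.5265518904609532, 0.09024930247112307]] [0.2274 0.0089 0.2273] [ -31.2547 -124.1811  148.6713]
[427 103  52  44 682] [[0.6729907089103955, -0.4429672454974486], [0.7056394152034626, -0.4682014136844225], [0.6225437527642155, -0.5699449269070983], [0.5907602124924973, -0.5444618854550676]] [0.0413 0.1314 0.0407] [ -37.7004 -129.2391  141.2785]
[353 117  56  69 215] [[0.5043247043791418, -0.2618958260187628], [0.667904102663085, -0.39478919925240197], [0.6619368457384756, -0.4017143629441032], [0.49867054798875343, -0.268742318986705]] [0.2108 0.0091 0.2106] [ -39.0907 -130.7507  
[... 2068 characters left out ...]
6658, 0.08379790485572172], [0.13258103766164547, 0.06191816434116919], [0.11831718255540469, 0.046581869688542735], [0.0968875092499461, 0.06847284384538233]] [0.0307 0.0209 0.0306] [ -45.4476 -132.925   134.3899]
[ 86 370  22  14 154] [[0.06986947352939288, 0.3171560393329417], [0.09607947497237992, 0.2915150167432689], [0.07503793754283872, 0.2679311760216245], [0.04902799862051738, 0.29360091410160105]] [0.0367 0.0316 0.0365] [ -44.3713 -131.7394  135.3772]
scene diff boxes [[100, 0, 124, 102, 7913], [147, 0, 19, 7, 81], [283, 0, 33, 44, 744], [138, 57, 11, 11, 49], [132, 58, 7, 14, 49], [157, 72, 58, 67, 2002], [155, 125, 78, 101, 3941], [256, 159, 111, 84, 3394], [307, 189, 9, 10, 46]]
```

The door edge measures 227 mm long at -31.3°, so the door is open 1.195 rad (68°). The key handle is back at the same pixels as at the start ((203.5,262.3) against (203.3,262.3)), and nothing else has changed. Handing in.

```bash
python3 -c "
from cell import env
print(env.finish_job())"
```

```text
the job is handed in; nothing more can be done
None
```

The job is handed in: the hook was released with the key, the door measured about 68° open (1.195 rad), and the key is back in its stand with the gripper clear; no verdict came back, and I viewed 11 pictures, one over the limit of 10.

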